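# Drift the lamp foot into line and bolt it down

### The job

The bench lamp's foot is held on its riser by one nut, but the bolt holes at its other end do not line up. Take the tapered drift, find the riser's hole through the foot's hole and drive the drift down until its shoulder sits on the foot, so that the holes come into line. Then swap it for the socket-head cap screw: drop the screw in until its head sits flat on the foot, and leave the drift standing in its wooden block again, without disturbing anything else on the bench.

Things in the scene. Friction and masses are not known exactly. Their poses are not given: they have to be found in the camera images.
- foot_hole (a point): Centre of the foot's empty bolt hole, on its top face; axes as foot. 14 mm across, right through. The riser's equal hole below is out of line: its centre lies 6.3 to 7.7 mm off to one side or the other (foot's +y or -y) and up to 2 mm either way along x; which is not given, only a sliver shows down the hole. Elsewhere in it a thin tool lands on the riser's top, 8 mm below this point.
- foot: Lamp foot: bare steel plate 150 x 50 x 8 mm flat on the riser. Origin on its underside at its slot, which a stud passes (6 mm play along x); x runs along the plate to the empty hole 100 mm away (the plate ends 25 mm beyond), z up. It cannot lift or tilt; pushed at the hole with 5 to 7 N it swings and slides flat under the snug nut and stays where left.
- foot_socket (a point): Top centre of the lamp's socket on the foot, 52 mm before the hole, 38 mm above the plate's top; 32 mm across (44 at its root), a small black screw reaches 31 mm out on its -y side. The other end's stud with nut and washer stands 17 mm over the plate. Below: the riser, a grey folded-steel bridge 190 x 70 mm, 55 mm high, top 6 mm thick, open below (49 mm clear), with flanges on the bench.
- drift: Tapered alignment drift of bright steel, 190 g, upright in one hole of the tool block; the only tool there without a plastic handle. Origin on its axis at the shoulder, z to its struck end. Above the shoulder a round knurled body 19 mm across, 68 mm long; below, 16.5 mm of parallel shank 13.2 mm across, then a taper to a blunt 5 mm tip 50 mm below the shoulder.
- tool_block: Light wooden block 140 (x) x 50 (y) x 60 mm high, fixed on the bench; origin at the centre of its underside. Three 15 mm holes through it at x = -45, 0 and +45 mm hold the drift and two stubby drivers by their shoulders, in any order; the drift's shoulder rests on the block's top.
- bolt: The foot's bolt: an M12 socket-head cap screw of bright steel, hanging upright in one of the three holes of the bolt block; head a plain cylinder 18 mm across and 12 mm high with a socket in its top, shank 12 mm across and 40 mm long with a 2.5 mm chamfer at its end. Origin on its axis at the underside of the head, z up. 65 g.
- bolt_block: Grey plastic block 120 (x) x 45 (y) x 50 mm high, fixed on the bench; origin at the centre of its underside. Three 14.5 mm holes at x = -40, 0 and +40 mm hold the cap screw, a coach bolt and an eye bolt by their heads, in any order.
- nutdriver: Bystander in the tool block: stubby driver, black handle 26 mm across and 66 mm tall, shaft 11 mm across; origin at the handle's foot.
- screwdriver: Bystander in the tool block: stubby driver, black handle 26 mm across and 66 mm tall, shaft 7 mm across; origin at the handle's foot.
- coachbolt: Bystander in the bolt block: bolt with a shallow domed head 27 mm across, 6 mm high; origin under the head.
- eyebolt: Bystander in the bolt block: bolt with an upright ring, top 29 mm above the block; origin under its collar.
- enclosure: Bystander, loose on the bench: die-cast pedal box 112 x 61 x 31 mm with three knobs (40 mm high over them); origin under its centre.
- meter: Bystander, loose on the bench: red hand multimeter lying face up, 150 x 74 x 46 mm; origin under its centre.
- wool_tin: Bystander, loose on the bench: round tin of copper wool, 74 mm across, 36 mm high; origin under its centre.
- solder_spool: Bystander, loose on the bench: upright white spool, 64 mm across, 45 mm high; origin under its centre.
- pliers: Bystander, loose on the bench: orange-handled pliers lying flat, 120 mm long, 14 mm high; origin at the pivot.

How it is judged:
On the way, in this order (a step that is already met when the one before it is completed fails the run):
1. the drift stands upright in the foot's hole and the riser's hole, driven down until its shoulder is on the foot (within 3 mm) (horizontal distance between drift and foot_hole below 0.003 m and z of drift in the frame of foot_hole below 0.003 m and angle between drift's own z axis and vertical below 0.1 rad), for 0.1 s.
2. the cap screw is through both holes with its head down on the foot (within 3 mm) (horizontal distance between bolt and foot_hole below 0.003 m and z of bolt in the frame of foot_hole below 0.003 m and angle between bolt's own z axis and vertical below 0.08 rad), for 0.2 s.
At the end, for the whole second after the job is handed in: The cap screw stands upright in the foot's hole, centred within 3 mm, its head down on the foot within 3 mm; the drift stands upright in a hole of the tool block, its shoulder within 4 mm of the block's top; screw, drift and foot are at rest (all of step 2 and x of drift in the frame of tool_block between -0.055 and 0.055 m and y of drift in the frame of tool_block between -0.008 and 0.008 m and z of drift in the frame of tool_block between 0.055 and 0.064 m and angle between drift's own z axis and vertical below 0.15 rad and linear speed of each of bolt, drift, foot below 0.02 m/s); the robot touches nothing.
It fails at once if a bystander (a loose thing other than drift, cap screw and foot) is moved by more than 30 mm (distance of any of nutdriver, screwdriver, coachbolt, eyebolt, enclosure, meter, wool_tin, solder_spool, pliers from where it was at the start of the episode above 0.03 m).
It also fails if it takes over 69 s, if anything falls off the work surface, if the arm or the gripper's body presses on something with over 40 N, if the wrist force passes 120 N, or if a joint passes its speed limit or range.

### The arm

A 6-joint arm with a two-finger parallel gripper is mounted at the origin on the work surface. World frame = base frame: x ahead of the robot, y to its left, z up, the work surface at z = 0. Lengths are in m, angles in rad, forces in N, time in s.
With the tool pointing down it reaches from about 0.3 to 0.775 m from the base axis. Payload 14.6 kg.
Tool frame: the origin (TCP) lies midway between the tips of the shut fingers; the grasp point (between the pads) lies 19 mm behind it; z points along the fingers, y is the line along which they close (so a half turn about z gives the same grasp; the last joint's range is limited). The gripper opens to 94 mm and grips with 3 to 60 N. Pads are 16 mm wide; open, the fingers measure 119 mm over their backs; the gripper's body (75 mm by 177 mm) begins 78 mm behind the grasp point.
Start: joints at [1.126, 0.3, 1.521, -0, 1.321, -0.067], TCP at [0.203, 0.511, 0.205] pointing down, gripper open.
Joint ranges: [-3.03, 3.03], [-0.79, 2.21], [0.23, 2.52], [-1.04, 4.18], [0, 3.07], [-2.55, 2.55]. Speed limits (rad/s): [2.22, 2.22, 2.57, 3.14, 3.14, 3.14].

### API

Orientations are given as [roll, pitch, yaw] about the fixed x, y, z axes, in that order (R = Rz(yaw) Ry(pitch) Rx(roll)).
In Python, from station import ctrl gives the robot as it stands. The module is installed in compiled form; this text tells all that it offers.
- The arm moves only by the tool servo_tool, never from a script. Its argument "plan" is a list of rows, each a list of 7 numbers: the opening in per cent of the stroke, from 0 (shut) to 100 (fully open), then the shift along the tool's x, y, z in m, then the turn, a rotation vector about the tool's x, y, z in rad. A call has exactly 8 rows; each row shifts and turns the commanded pose from where the row before left it, along the tool's axes as they then stand; what a row does not reach is not made up. A row lasts 1/8 s, in which the tool goes at most 62.5 mm and 10.7 degrees, less where a joint would pass 70% of its speed; a pose out of reach is approached as far as the arm can. A call with a gripper value outside its range is refused whole. The fingers move at their own pace and stop on an object; "force" is the grip in N (left out, the last holds). Time passes only in rows, so rows that do not move let the fingers close, or fill a call up. It gives the time, the measured TCP pose, the force, the opening and the grip force at its end, in the units of the state.
- ctrl.get_obs(): the state, without advancing time (a new reading comes with each control period).
- ctrl.camera(name): name is "scene" or "side" or "wrist"; returns a dict with "pixels" (400x640x3 uint8, red, green, blue), "z_map" (400x640 float32, m along the optical axis (not along the pixel's ray), 0 where there is no reading), "mtx" (3x3 intrinsics, pixels), "pose" (4x4, takes a point from camera to world coordinates). Camera axes: x right, y up, looking along -z (the intrinsics and any distortion apply to the point x, -y, -z); pixel columns grow to the right and rows downward; lengths in m; the calibration is good to about 2 mm. A picture is of the moment at which its call begins.
- ctrl.hand_in(): hands the job in; it is judged then, once.
The state is a dict: "time_s": time; "qpos": joint angles; "joint_vel": joint speeds; "tau": joint torques, N m; "ee_pos": TCP position; "eef_rot": TCP orientation; "force": force on the tool from outside, world axes, zero at the start; "moment": the same for the moment, N m; "grip_width": finger opening in m; "grip_force": force on a finger pad.
Only numpy, scipy, OpenCV 4.12 (cv2) and the standard library are available. Lean on these libraries where they do the work, as an engineer would, in place of code of your own. Each camera call takes 0.05 s, during which the arm holds its last target. There are 200 camera calls.

## Working session

There is one attempt and no reset: what is moved stays moved. The work goes in short steps, Python scripts to look and compute and a tool call to move; the robot and the scene stay as the last step left them, time stands still between calls to the robot, and variables do not carry over. Pictures are saved under pics/ and viewed, at most 10 in all, crops included, and the job is handed in when it is done.

Besides the shell and the picture viewer there is one more tool, called as name(argument=value, ...) on one line, values as JSON. servo_tool: Moves the arm, as the interface text tells. Its arguments: {"type":"object","properties":{"plan":{"type":"array","items":{"type":"array","items":{"type":"number"}}},"force":{"type":"number"}},"required":["plan"]}

```bash
mkdir -p pics; cat > h.py <<'E'
import numpy as np, cv2
from station import ctrl
def shot(n,name=None):
    c=ctrl.camera(n)
    if name: cv2.imwrite('pics/'+name+'.png',cv2.cvtColor(c['pixels'],cv2.COLOR_RGB2BGR))
    np.savez('pics/'+(name or n)+'.npz',**c)
    return c
def world(c):
    z=c['z_map'];v,u=np.mgrid[:400,:640];K=c['mtx']
    p=np.stack([(u-K[0,2])/K[0,0]*z,-(v-K[1,2])/K[1,1]*z,-z],-1)
    return p@c['pose'][:3,:3].T+c['pose'][:3,3]
def onplane(c,u,v,h):
    K=c['mtx'];d=c['pose'][:3,:3]@np.array([(u-K[0,2])/K[0,0],-(v-K[1,2])/K[1,1],-1]);o=c['pose'][:3,3]
    return o+d*(h-o[2])/d[2]
E
python3 - <<'E'
from h import *
a=shot('scene','s1');b=shot('side','d1')
for c in(a,b): print(c['mtx'].round(1).tolist(),c['pose'].round(3).tolist())
o=ctrl.get_obs();print(o)
cv2.imwrite('pics/both.png',cv2.cvtColor(cv2.resize(np.vstack([a['pixels'],b['pixels']]),(480,600)),cv2.COLOR_RGB2BGR))
E
```

```text
[[466.1, 0.0, 319.9], [0.0, 466.1, 204.2], [0.0, 0.0, 1.0]] [[0.372, -0.566, 0.735, 1.324], [0.928, 0.237, -0.287, -0.29], [-0.012, 0.789, 0.614, 0.737], [0.0, 0.0, 0.0, 1.0]]
[[407.8, 0.0, 317.9], [0.0, 407.8, 198.7], [0.0, 0.0, 1.0]] [[0.852, 0.341, -0.398, 0.19], [-0.524, 0.522, -0.673, -0.631], [-0.021, 0.782, 0.623, 0.679], [0.0, 0.0, 0.0, 1.0]]
{'time_s': 0.1, 'qpos': array([ 1.12638758e+00,  3.00409071e-01,  1.52148638e+00, -5.01007304e-05,
        1.32069809e+00, -6.65875585e-02]), 'joint_vel': array([ 0.00017273, -0.00189752, -0.00201052, -0.00131228,  0.00059793,
        0.00163794]), 'tau': array([ 3.09283256e-03, -5.32644582e+01, -3.53288662e+01,  7.09571620e-02,
        2.33519368e-02, -6.43673411e-05]), 'ee_pos': array([0.20280556, 0.5110039 , 0.20496042]), 'eef_rot': array([-3.14059076e+00, -1.81753666e-05,  2.76378388e+00]), 'force': array([ 1.0319098 , -0.10861751, -0.88982379]), 'moment': array([ 0.02965918, -0.0232312 , -0.03885636]), 'grip_force': 0.0, 'grip_width': 0.09437903038422452}
```

View pics/s1.png

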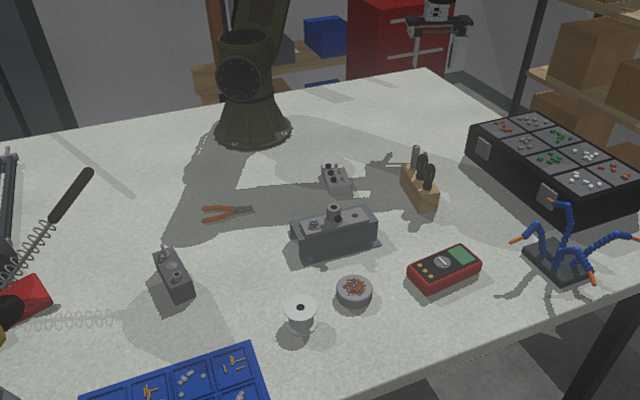

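View pics/d1.png

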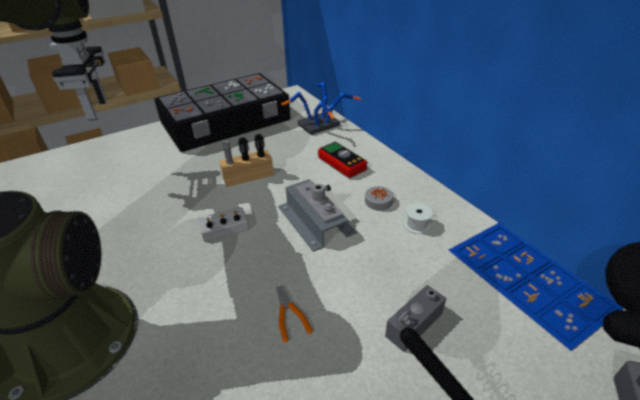

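The scene view shows the bolt block at (337,180), the foot on its riser at (335,225), and the tool block at (420,190) with the bare steel drift at (415,155). The side view shows the same objects at (224,224), (315,210) and (247,165).

```bash
python3 - <<'E'
from h import *
a=dict(np.load('pics/s1.npz'));b=dict(np.load('pics/d1.npz'))
A=cv2.resize(a['pixels'][140:270,280:450],None,fx=4.6,fy=4.6,interpolation=2)[:,:780]
B=cv2.resize(b['pixels'][130:255,190:370],None,fx=4.3,fy=4.3,interpolation=2)
for n,i in(('cA',A),('cB',B)): cv2.imwrite(f'pics/{n}.png',cv2.cvtColor(i,cv2.COLOR_RGB2BGR))
for c in(a,b):
    w=world(c)
    x,y,z=w[...,0],w[...,1],w[...,2]
    ok=(c['z_map']>0)&(x>.2)&(x<.8)&(y>-.3)&(y<.5)
    for lo,hi in((.0465,.0535),(.0565,.0608),(.0608,.066),(.09,.104),(.11,.14)):
        m=(ok&(z>lo)&(z<hi)).astype(np.uint8)
        n,l,s,ce=cv2.connectedComponentsWithStats(m)
        for i in range(1,n):
            if s[i,4]>25:
                q=w[l==i][:,:2].astype(np.float32);r=cv2.minAreaRect(q)
                print(lo,s[i].tolist(),np.round(r[0],4),np.round(r[1],3),round(r[2],1),w[l==i][:,2].mean().round(4))
E
```

```text
0.0465 [400, 168, 40, 33, 89] [0.5142 0.2761] [0.149 0.047] 9.7 0.05
0.0465 [298, 222, 80, 22, 184] [0.612  0.0313] [0.189 0.008] 88.6 0.0499
0.0465 [299, 299, 13, 17, 47] [ 0.7788 -0.1101] [0.021 0.04 ] 64.5 0.0473
0.0565 [401, 164, 9, 9, 27] [0.4516 0.2905] [0.019 0.036] 36.9 0.0597
0.0565 [406, 169, 33, 28, 180] [0.5233 0.2965] [0.052 0.117] 81.0 0.0595
0.0565 [365, 209, 8, 10, 26] [0.5848 0.1184] [0.013 0.032] 75.4 0.0572
0.0565 [331, 224, 27, 8, 49] [0.6105 0.0445] [0.061 0.008] 88.3 0.0584
0.0565 [312, 230, 18, 7, 36] [ 0.608  -0.0101] [0.038 0.007] 89.2 0.0585
0.0608 [404, 164, 19, 22, 100] [0.4886 0.2917] [0.028 0.095] 80.9 0.062
0.0608 [416, 183, 10, 13, 44] [0.5536 0.2752] [0.018 0.049] 70.5 0.0618
0.0608 [429, 187, 10, 7, 31] [0.5721 0.3037] [0.021 0.024] 87.0 0.0618
0.0608 [299, 207, 70, 29, 694] [0.5847 0.0315] [0.151 0.055] 88.0 0.0637
0.09 [411, 155, 7, 7, 31] [0.4714 0.3017] [0.016 0.008] 50.9 0.0973
0.09 [416, 163, 8, 8, 40] [0.5149 0.2905] [0.024 0.008] 24.5 0.0982
0.09 [423, 173, 11, 8, 49] [0.5611 0.2864] [0.025 0.014] 50.2 0.0972
0.09 [546, 198, 11, 10, 37] [0.75
[... 810 characters left out ...]
.3 0.0585
0.0608 [295, 181, 48, 40, 498] [0.5822 0.035 ] [0.153 0.052] 88.0 0.0629
0.09 [282, 98, 15, 7, 32] [0.7526 0.4895] [0.013 0.048] 68.1 0.0972
0.09 [254, 143, 10, 6, 41] [0.5479 0.2883] [0.012 0.026] 61.5 0.0979
0.09 [238, 146, 11, 6, 42] [0.5091 0.2983] [0.017 0.029] 89.4 0.0974
0.09 [223, 149, 8, 7, 34] [0.4636 0.3044] [0.015 0.019] 85.8 0.0964
0.09 [311, 184, 20, 11, 150] [0.5891 0.0335] [0.048 0.029] 13.2 0.0977
0.11 [292, 92, 9, 6, 28] [0.7787 0.4867] [0.027 0.014] 10.1 0.1154
0.11 [254, 134, 10, 9, 69] [0.5505 0.293 ] [0.022 0.024] 44.0 0.1195
0.11 [238, 137, 10, 9, 74] [0.5068 0.3005] [0.023 0.023] 53.4 0.1197
0.11 [222, 140, 8, 9, 55] [0.463  0.3094] [0.021 0.017] 84.4 0.1201
```

View pics/cA.png

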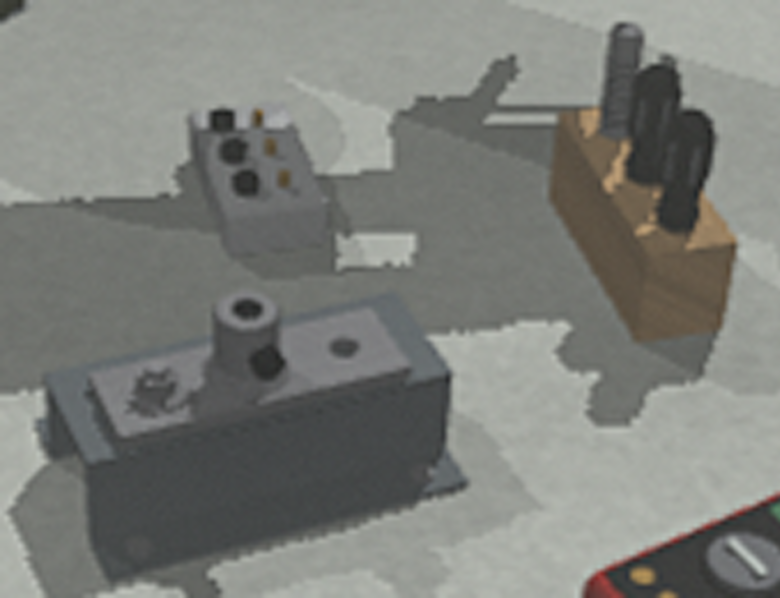

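View pics/cB.png

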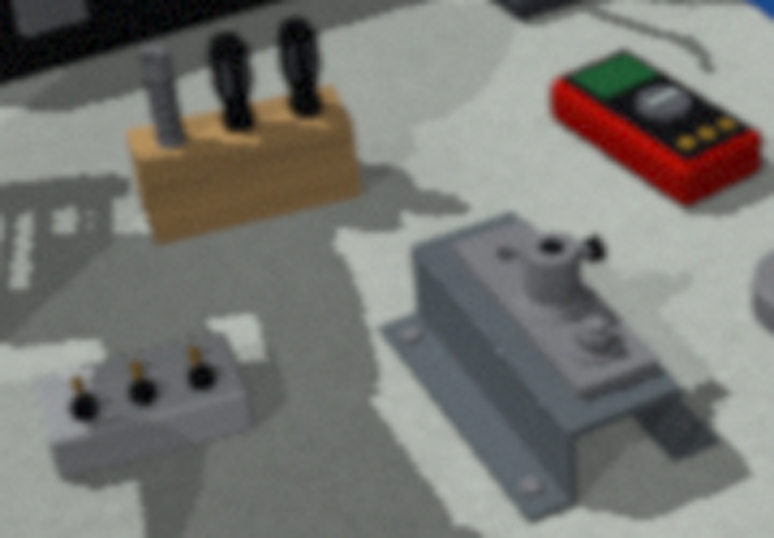

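The crops show that the small grey block by the robot is actually the pedal box (yellow marks). The bolt block must therefore be the grey one at scene (172,275), side (415,318). The foot's empty hole is at scene px (355,215), and the drift stands at the tool block's near (−x) end.

```bash
cat >> h.py <<'E'
def plan(x,y,z,yaw,n,p=None,ya=None):
    o=ctrl.get_obs()
    p=np.array(o['ee_pos'] if p is None else p,float); ya=o['eef_rot'][2] if ya is None else ya
    d=(np.array([x,y,z])-p)/n; dy=(yaw-ya+np.pi)%(2*np.pi)-np.pi; dy/=n
    for i in range(n):
        a=ya+dy*i; print([round(float(t),4) for t in(d[0]*np.cos(a)+d[1]*np.sin(a),d[0]*np.sin(a)-d[1]*np.cos(a),-d[2],0,0,-dy)])
E
python3 - <<'E'
from h import *
a=dict(np.load('pics/s1.npz'));b=dict(np.load('pics/d1.npz'))
print('hole',onplane(a,355,215.4,.063),onplane(b,190+508/4.3,130+253/4.3,.063))
A=cv2.resize(a['pixels'][235:310,140:205],None,fx=6,fy=6,interpolation=2)
B=cv2.resize(b['pixels'][280:355,380:450],None,fx=6,fy=6,interpolation=2)
cv2.imwrite('pics/bb.png',cv2.cvtColor(np.hstack([A,B]),cv2.COLOR_RGB2BGR))
plan(.464,.307,.205,2.967,7)
E
```

```text
hole [0.58646659 0.08351601 0.063     ] [0.58403078 0.08225333 0.063     ]
[-0.0454, -0.0133, -0.0, 0.0, 0.0, -0.029]
[-0.045, -0.0146, -0.0, 0.0, 0.0, -0.029]
[-0.0446, -0.0159, -0.0, 0.0, 0.0, -0.029]
[-0.0441, -0.0172, -0.0, 0.0, 0.0, -0.029]
[-0.0436, -0.0185, -0.0, 0.0, 0.0, -0.029]
[-0.043, -0.0198, -0.0, 0.0, 0.0, -0.029]
[-0.0424, -0.021, -0.0, 0.0, 0.0, -0.029]
```

View pics/bb.png

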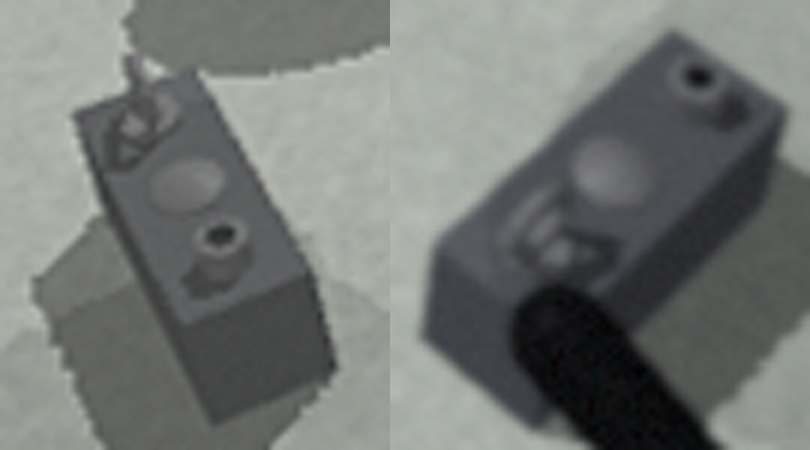

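The bolt block holds the eye bolt, the coach bolt in the middle, and the cap screw at the far end. The screw's socket is at scene px (176.7,274.2), side px (431.3,292.8).

servo_tool(plan=[[60,-0.0454,-0.0133,0,0,0,-0.029],[60,-0.045,-0.0146,0,0,0,-0.029],[60,-0.0446,-0.0159,0,0,0,-0.029],[60,-0.0441,-0.0172,0,0,0,-0.029],[60,-0.0436,-0.0185,0,0,0,-0.029],[60,-0.043,-0.0198,0,0,0,-0.029],[60,-0.0424,-0.021,0,0,0,-0.029],[60,0,0,0,0,0,0]], force=30)

```text
time_s: 1.1
ee_pos: [0.4656, 0.3053, 0.2048]
eef_rot: [-3.141, -0.001, 2.964]
force: [-1.1, 0.7, 0.2]
grip_width: 0.0569
grip_force: 0.0
```

```bash
python3 - <<'E'
from h import *
o=ctrl.get_obs();print(o['ee_pos'],o['eef_rot'],o['time_s'])
c=shot('wrist','w1');print(c['mtx'].round(1).tolist(),c['pose'].round(3).tolist())
a=dict(np.load('pics/s1.npz'));b=dict(np.load('pics/d1.npz'))
print('bolt',onplane(a,176.7,274.2,.062),onplane(b,431.3,292.8,.062))
w=world(c);x,y,z=[w[...,i] for i in range(3)]
m=((z>.12)&(z<.131)&(c['z_map']>0)).astype(np.uint8)
n,l,s,ce=cv2.connectedComponentsWithStats(m)
for i in range(1,n):
    if s[i,4]>50:
        q=w[l==i];print(s[i],cv2.minEnclosingCircle(q[:,:2].astype(np.float32)),np.median(q,0))
m=((z>.0565)&(z<.063)&(c['z_map']>0))
q=w[m][:,:2].astype(np.float32);print(cv2.minAreaRect(q))
E
```

```text
[0.46563959 0.30534847 0.20483498] [-3.14082082e+00 -5.24792495e-04  2.96366751e+00] 1.1
[[307.1, 0.0, 322.1], [0.0, 307.1, 200.8], [0.0, 0.0, 1.0]] [[0.178, -0.951, -0.254, 0.393], [0.984, 0.172, 0.047, 0.318], [-0.001, -0.258, 0.966, 0.384], [0.0, 0.0, 0.0, 1.0]]
bolt [ 0.6162122  -0.32138814  0.062     ] [ 0.61412373 -0.32056717  0.062     ]
[317 194  21  21 356] ((0.465577632188797, 0.3094562292098999), 0.009768771938979626) [0.46391228 0.30946151 0.12674616]
[315 238  26  25 463] ((0.5092190504074097, 0.30177560448646545), 0.0123610133305192) [0.50749328 0.30181059 0.1254624 ]
[316 283  24  23 417] ((0.5537970662117004, 0.29407012462615967), 0.012088681571185589) [0.55146126 0.29427395 0.12537165]
((0.5060110092163086, 0.26742541790008545), (0.5428723096847534, 0.2646051049232483), 88.50957489013672)
```

View pics/w1.png

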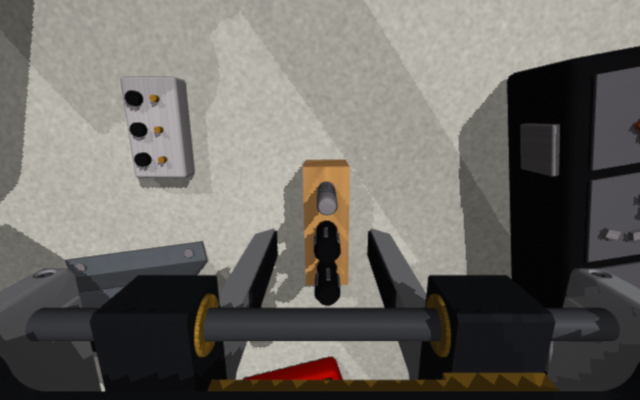

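The wrist view shows the drift (bright round top) at px (327,194), with the two drivers below it. The three tops are about 44.7 mm apart, which matches the block. Drift axis ≈ (0.4645, 0.3095).

servo_tool(plan=[[50,0.0018,0.004,0,0,0,0],[50,0,0,0.045,0,0,0],[50,0,0,0.045,0,0,0],[50,0,0,0.037,0,0,0],[0,0,0,0,0,0,0],[0,0,0,0,0,0,0],[0,0,0,0,0,0,0],[0,0,0,0,0,0,0]], force=40)

```text
time_s: 2.15
ee_pos: [0.4634, 0.3114, 0.0801]
eef_rot: [3.141, 0.002, 2.967]
force: [-2.6, -5.3, 6.5]
grip_width: 0.0185
grip_force: 39.9
```

```bash
python3 - <<'E'
from h import *
o=ctrl.get_obs();print(o['ee_pos'],o['eef_rot'],o['time_s'],o['force'],o['grip_force'],o['grip_width'])
c=dict(np.load('pics/w1.npz'))
plan(.55,.15,.22,1.54,8,p=[*o['ee_pos'][:2],.21])
E
```

```text
[0.46339675 0.31143779 0.08006985] [3.14119797e+00 1.61919469e-03 2.96689835e+00] 2.15 [-2.56120354 -5.26015474  6.53341969] 39.933137852931395 0.018471314173858007
[-0.0142, -0.018, -0.0013, 0.0, 0.0, 0.1784]
[-0.0171, -0.0152, -0.0013, 0.0, 0.0, 0.1784]
[-0.0196, -0.0119, -0.0013, 0.0, 0.0, 0.1784]
[-0.0214, -0.0083, -0.0013, 0.0, 0.0, 0.1784]
[-0.0225, -0.0043, -0.0013, 0.0, 0.0, 0.1784]
[-0.0229, -0.0003, -0.0013, 0.0, 0.0, 0.1784]
[-0.0226, 0.0038, -0.0013, 0.0, 0.0, 0.1784]
[-0.0216, 0.0077, -0.0013, 0.0, 0.0, 0.1784]
```

```bash
python3 - <<'E'
from h import *
plan(.585,.023,.21,2.967-.178*8,8,p=[.4632,.3112,.208],ya=2.967)
E
```

```text
[-0.0213, -0.0328, -0.0003, 0.0, 0.0, 0.178]
[-0.0267, -0.0286, -0.0003, 0.0, 0.0, 0.178]
[-0.0314, -0.0234, -0.0003, 0.0, 0.0, 0.178]
[-0.035, -0.0174, -0.0003, 0.0, 0.0, 0.178]
[-0.0375, -0.011, -0.0003, 0.0, 0.0, 0.178]
[-0.0389, -0.0042, -0.0003, 0.0, 0.0, 0.178]
[-0.039, 0.0028, -0.0003, 0.0, 0.0, 0.178]
[-0.0379, 0.0097, -0.0003, 0.0, 0.0, 0.178]
```

servo_tool(plan=[[0,0,0,-0.03,0,0,0],[0,0,0,-0.05,0,0,0],[0,0,0,-0.05,0,0,0],[0,-0.0213,-0.0328,0,0,0,0.178],[0,-0.0267,-0.0286,0,0,0,0.178],[0,-0.0314,-0.0234,0,0,0,0.178],[0,-0.035,-0.0174,0,0,0,0.178],[0,-0.0375,-0.011,0,0,0,0.178]])

```text
time_s: 3.15
ee_pos: [0.5394, 0.1302, 0.2094]
eef_rot: [3.14, 0.0, 2.071]
force: [-0.4, 0.2, -1.5]
grip_width: 0.0182
grip_force: 39.9
```

servo_tool(plan=[[0,-0.0389,-0.0042,0,0,0,0.178],[0,-0.039,0.0028,0,0,0,0.178],[0,-0.0379,0.0097,0,0,0,0.178],[0,0,0,0,0,0,0],[0,0,0,0,0,0,0],[0,0,0,0,0,0,0],[0,0,0,0,0,0,0],[0,0,0,0,0,0,0]])

```text
time_s: 4.15
ee_pos: [0.5846, 0.0237, 0.2085]
eef_rot: [3.141, -0.0, 1.544]
force: [-0.2, -0.5, -1.0]
grip_width: 0.0183
grip_force: 39.9
```

```bash
python3 - <<'E'
from h import *
o=ctrl.get_obs();print(o['ee_pos'],o['eef_rot'],o['time_s'],o['force'],o['grip_width'])
c=shot('wrist','w2');print(c['pose'].round(3).tolist())
w=world(c)
P=lambda p:(lambda q:(c['mtx'][0,2]+c['mtx'][0,0]*q[0]/-q[2],c['mtx'][1,2]-c['mtx'][1,1]*q[1]/-q[2]))(c['pose'][:3,:3].T@(np.array(p)-c['pose'][:3,3]))
u,v=map(int,P([.585,.083,.063]));print(u,v)
big=cv2.resize(c['pixels'],(640,400));cr=cv2.resize(c['pixels'][v-40:v+40,u-40:u+40],(400,400),interpolation=cv2.INTER_CUBIC)
cv2.imwrite('pics/w2b.png',cv2.cvtColor(np.hstack([cr,cv2.resize(c['pixels'],(400,250))[:, :]][:1]+[np.vstack([cv2.resize(c['pixels'],(400,250)),np.zeros((150,400,3),np.uint8)])]),cv2.COLOR_RGB2BGR))
g=c['z_map'][v-12:v+13,u-12:u+13];print(((w[v-12:v+13:2,u-12:u+13:2,2])*1000).round().astype(int))
E
```

```text
[0.58459131 0.02366376 0.2085415 ] [ 3.14148580e+00 -1.08836398e-05  1.54366548e+00] 4.15 [-0.22594889 -0.50787853 -1.03300623] 0.01831536392954669
[[1.0, 0.027, 0.007, 0.587], [-0.028, 0.966, 0.259, 0.098], [-0.0, -0.259, 0.966, 0.388], [0.0, 0.0, 0.0, 1.0]]
320 133
[[62 63 63 63 62 63 64 63 64 63 63 63 62]
 [64 62 64 63 64 63 62 64 63 63 63 64 62]
 [63 64 64 63 63 63 63 63 62 61 62 62 64]
 [63 63 63 64 62 64 55 53 62 63 64 62 64]
 [64 65 63 64 63 -1  0 57 55 55 64 61 63]
 [63 62 62 62  0 -2  1 53 54 55 55 63 62]
 [62 62 63 63  1  0  1 54 55 55 55 62 63]
 [64 63 64 64 -2  0 -1 55 55 54 56 64 63]
 [63 63 62 62 62 -1 54 54 55 55 63 63 63]
 [63 62 63 62 63 60 55 54 56 61 63 65 63]
 [63 63 64 62 62 62 62 61 63 64 63 64 62]
 [64 62 63 63 63 63 62 63 62 63 64 63 63]
 [64 62 64 63 62 64 63 63 63 63 62 62 63]]
```

View pics/w2b.png

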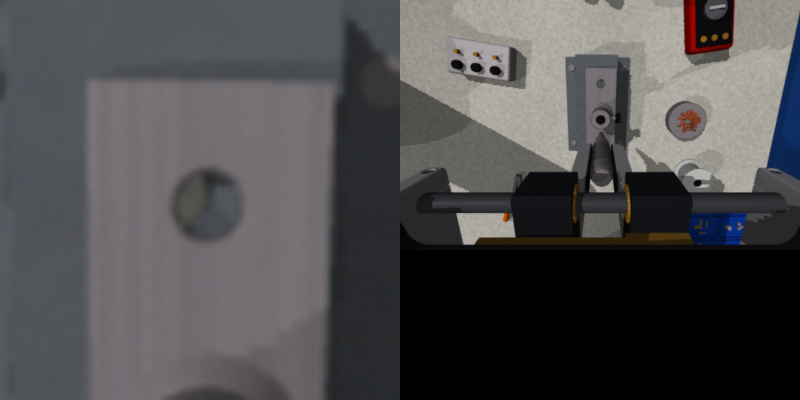

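The sliver of the riser's hole shows at the left of the foot's hole (crop (190,200); depth reads the bench there and the riser top, 55 mm, to the right). So the riser's hole lies toward world −x, the foot's +y side.

```bash
python3 - <<'E'
from h import *
from scipy.optimize import least_squares
c=dict(np.load('pics/w2.npz'));w=world(c);z=w[...,2]
sub=np.zeros((400,640),bool);sub[115:152,302:340]=1
def fit(mask,h,only=None):
    cs,_=cv2.findContours(mask.astype(np.uint8),0,1);k=max(cs,key=len)[:,0]
    return np.array([onplane(c,u,v,h)[:2] for u,v in k])
hm=sub&(z<.0590)
n,l,s,ce=cv2.connectedComponentsWithStats(hm.astype(np.uint8));i=1+s[1:,4].argmax();hm=l==i
print(s[i],'hole centre',onplane(c,*ce[i],.063), cv2.minEnclosingCircle(fit(hm,.063).astype(np.float32)))
sm=hm&(z<.02); print('sliver',onplane(c,*np.argwhere(sm).mean(0)[::-1],.055),sm.sum())
# boundary between 55 and 0: rightmost sliver pixel per row
P=[]
for r in np.unique(np.argwhere(sm)[:,0]):
    P.append(onplane(c,np.argwhere(sm[r]).max()+.5,r,.055)[:2])
P=np.array(P);print(P.round(4).tolist())
f=least_squares(lambda q:np.hypot(*(P-q).T)-.007,P.mean(0)-[.005,0]).x;print('riser hole',f)
# drift in view
m=(z>.13)&(z<.27)&(c['z_map']>.05)
for lo in np.arange(.135,.275,.01):
    q=w[(z>lo)&(z<lo+.01)&(abs(w[...,0]-.585)<.015)&(abs(w[...,1]-.0237)<.02)]
    if len(q)>5: print(lo.round(3),len(q),q[:,0].min().round(4),q[:,0].max().round(4),q[:,1].min().round(4),q[:,1].max().round(4))
# foot edges
t=(z>.0595)&(z<.067); 
for y in(.07,.095,.1):
    q=w[t&(abs(w[...,1]-y)<.004)&(abs(w[...,0]-.585)<.05)];print(y,q[:,0].min(),q[:,0].max())
E
```

```text
[316 127  13  14 143] hole centre [0.58673789 0.08317185 0.063     ] ((0.5867480635643005, 0.08312913030385971), 0.006924092303961515)
sliver [0.58302139 0.08403882 0.055     ] 46
[[0.5854, 0.0885], [0.5854, 0.0874], [0.5864, 0.0864], [0.5864, 0.0854], [0.5864, 0.0843], [0.5863, 0.0833], [0.5852, 0.0823], [0.5852, 0.0812], [0.5841, 0.0802], [0.583, 0.0792]]
riser hole [0.57928254 0.0851322 ]
0.135 6 0.5836 0.5869 0.0234 0.0242
0.145 17 0.582 0.5877 0.0238 0.0257
0.155 22 0.5806 0.5891 0.0241 0.0267
0.165 44 0.5793 0.5911 0.0238 0.0279
0.175 26 0.5802 0.5897 0.0252 0.028
0.185 78 0.5763 0.5942 0.0238 0.0308
0.195 147 0.5759 0.5944 0.0227 0.0308
0.205 228 0.5703 0.6 0.0231 0.0333
0.215 353 0.5701 0.5999 0.0231 0.0336
0.225 411 0.5701 0.6 0.0233 0.0336
0.235 483 0.5701 0.6 0.0231 0.0335
0.245 853 0.5701 0.6 0.0136 0.0338
0.255 1020 0.57 0.6 0.0133 0.0337
0.265 438 0.5701 0.6 0.0161 0.0338
0.275 474 0.5705 0.6 0.024 0.0338
0.07 0.5612136460908603 0.6106800538585353
0.095 0.562371673623008 0.6118476463368521
0.1 0.5627093364882108 0.6118750452540863
```

Camera-relative, the hole is at (0.5867, 0.0831), the riser's hole is at (0.5793, 0.0851) (7.4 mm and 2 mm off, as specified), and the drift axis is at (0.5853, 0.0222). I aim for the lens centre at (0.5830, 0.0841).

servo_tool(plan=[[0,0.031,-0.002,0,0,0,0],[0,0.031,-0.002,0,0,0,0],[0,0,0,0.02,0,0,0],[0,0,0,0.03,0,0,0],[0,0,0,0.02,0,0,0],[0,0,0,0.01,0,0,0],[0,0,0,0.0045,0,0,0],[0,0,0,0,0,0,0]])

```text
time_s: 5.2
ee_pos: [0.5826, 0.0854, 0.1244]
eef_rot: [3.141, -0.0, 1.543]
force: [1.2, -0.3, -1.7]
grip_width: 0.018
grip_force: 39.9
```

servo_tool(plan=[[0,0,0,0.002,0,0,0],[0,0,0,0.002,0,0,0],[0,0,0,0.002,0,0,0],[0,0,-0.0002,0.001,0,0,0],[0,0,-0.0002,0.001,0,0,0],[0,0,-0.0002,0.001,0,0,0],[0,0,-0.0001,0.001,0,0,0],[0,0,0,0,0,0,0]])

```text
time_s: 6.2
ee_pos: [0.5819, 0.0855, 0.1141]
eef_rot: [3.141, -0.0, 1.543]
force: [3.0, 1.1, 2.5]
grip_width: 0.0184
grip_force: 39.9
```

servo_tool(plan=[[0,0.0001,-0.0003,0.0025,0,0,0],[0,0.0001,-0.0003,0.0025,0,0,0],[0,0.0001,-0.0003,0.0025,0,0,0],[0,0.0001,-0.0003,0.0025,0,0,0],[0,0.0001,-0.0002,0.002,0,0,0],[0,0.0001,-0.0002,0.002,0,0,0],[0,0,0,0.001,0,0,0],[0,0,0,0,0,0,0]])

```text
time_s: 7.2
ee_pos: [0.5802, 0.0861, 0.0991]
eef_rot: [3.141, -0.0, 1.543]
force: [1.3, 2.1, 6.6]
grip_width: 0.0181
grip_force: 39.9
```

servo_tool(plan=[[0,0,-0.0003,0.002,0,0,0],[0,0,-0.0003,0.002,0,0,0],[0,0,-0.0003,0.002,0,0,0],[0,0,-0.0003,0.002,0,0,0],[0,0,-0.0002,0.0015,0,0,0],[0,0,0,0.0015,0,0,0],[0,0,0,0.001,0,0,0],[0,0,0,0,0,0,0]])

```text
time_s: 8.2
ee_pos: [0.5789, 0.0866, 0.0874]
eef_rot: [3.141, -0.001, 1.543]
force: [0.2, 3.7, 7.7]
grip_width: 0.0182
grip_force: 39.9
```

servo_tool(plan=[[0,0.0003,0,0.001,0,0,0],[0,0.0003,0,0.001,0,0,0],[0,0,0,0.001,0,0,0],[0,0,0,0.001,0,0,0],[0,0,0,0.0005,0,0,0],[0,0,0,0.0005,0,0,0],[0,0,0,0.0005,0,0,0],[0,0,0,0,0,0,0]])

```text
time_s: 9.2
ee_pos: [0.5789, 0.0868, 0.0818]
eef_rot: [3.141, -0.0, 1.543]
force: [1.6, 2.4, 7.5]
grip_width: 0.0183
grip_force: 39.9
```

servo_tool(plan=[[0,0,0,0.0005,0,0,0],[0,0,0,0.0005,0,0,0],[0,0,0,0.0005,0,0,0],[0,0,0,0.0005,0,0,0],[0,0,0,0,0,0,0],[0,0,0,0,0,0,0],[0,0,0,0,0,0,0],[0,0,0,0,0,0,0]])

```text
time_s: 10.2
ee_pos: [0.5789, 0.0869, 0.0799]
eef_rot: [3.141, -0.0, 1.543]
force: [1.0, 2.2, 7.8]
grip_width: 0.0187
grip_force: 39.9
```

```bash
python3 - <<'E'
from h import *
o=ctrl.get_obs();print(o['ee_pos'],o['force'])
a=shot('scene','s2');w=world(a);z=w[...,2]
P=lambda p:(lambda q:(a['mtx'][0,2]+a['mtx'][0,0]*q[0]/-q[2],a['mtx'][1,2]-a['mtx'][1,1]*q[1]/-q[2]))(a['pose'][:3,:3].T@(np.array(p)-a['pose'][:3,3]))
u,v=map(int,P([.579,.087,.07]));print(u,v)
cv2.imwrite('pics/s2c.png',cv2.cvtColor(cv2.resize(a['pixels'][v-50:v+30,u-60:u+40],None,fx=6,fy=6,interpolation=2),cv2.COLOR_RGB2BGR))
E
```

```text
[0.57888579 0.08689128 0.07986533] [0.97012657 2.20450547 7.81313985]
355 210
```

View pics/s2c.png

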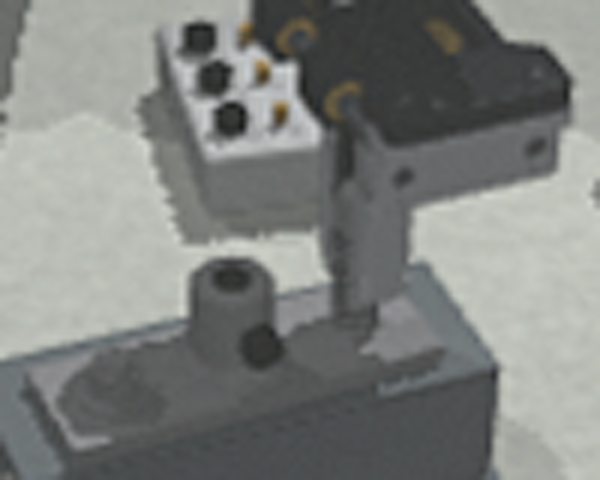

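The drift is down in the foot's hole at crop (355,310), with a few mm at most to go. The force hasn't jumped yet, so I keep pressing.

servo_tool(plan=[[0,0,0,0.0005,0,0,0],[0,0,0,0.0005,0,0,0],[0,0,0,0.0005,0,0,0],[0,0,0,0.0005,0,0,0],[0,0,0,0.0005,0,0,0],[0,0,0,0.0005,0,0,0],[0,0,0,0,0,0,0],[0,0,0,0,0,0,0]])

```text
time_s: 11.25
ee_pos: [0.579, 0.087, 0.0776]
eef_rot: [3.14, -0.0, 1.543]
force: [-2.2, 2.6, 15.3]
grip_width: 0.0182
grip_force: 40.0
```

```bash
python3 - <<'E'
from h import *
def top(c,cx,cy):
    w=world(c);z=w[...,2];m=(c['z_map']>0)&(np.hypot(w[...,0]-cx,w[...,1]-cy)<.014)&(z>.06)
    h,e=np.histogram(z[m],bins=np.arange(.06,.3,.003));return [(round(float(b),3),int(n)) for b,n in zip(e,h) if n>4]
print(top(dict(np.load('pics/w2.npz')),.5853,.0222))
c=shot('wrist','w3');print(top(c,.579,.087))
a=dict(np.load('pics/s2.npz'));print(top(a,.579,.087))
E
```

```text
[(0.096, 5), (0.099, 384), (0.102, 49), (0.144, 5), (0.147, 5), (0.153, 7), (0.156, 7), (0.159, 5), (0.162, 9), (0.165, 8), (0.168, 12), (0.171, 15), (0.174, 22), (0.177, 12), (0.186, 7), (0.189, 36), (0.192, 35), (0.195, 42), (0.198, 41), (0.201, 49), (0.204, 41), (0.207, 56), (0.21, 60), (0.213, 57), (0.216, 83), (0.219, 74), (0.222, 78), (0.225, 70), (0.228, 106), (0.231, 93), (0.234, 70), (0.237, 117), (0.24, 109), (0.243, 104), (0.246, 130), (0.249, 203), (0.252, 316), (0.255, 705), (0.258, 57), (0.261, 27), (0.264, 69), (0.267, 38), (0.27, 72), (0.273, 37), (0.276, 142), (0.279, 29), (0.282, 17), (0.285, 14), (0.288, 10), (0.291, 23), (0.294, 39)]
[(0.06, 189), (0.063, 264), (0.066, 50), (0.069, 39), (0.072, 46), (0.075, 48), (0.078, 65), (0.081, 71), (0.084, 65), (0.087, 96), (0.09, 74), (0.093, 70), (0.096, 107), (0.099, 89), (0.102, 94), (0.105, 108), (0.108, 125), (0.111, 109), (0.114, 112), (0.117, 167), (0.12, 286), (0.123, 780), (0.126, 122), (0.129, 46), (0.132, 66), (0.135, 61), (0.138, 66), (0.141, 61), (0.144, 87), (0.147, 119), (0.15, 31), (0.153, 23), (0.156, 19), (0.159, 17), (0.162, 35), (0.165, 45), (0.168, 55), (0.171, 80), (0.174, 93), (0.177, 99), (0.18, 80), (0.183, 69), (0.186, 29), (0.189, 14)]
[(0.06, 11), (0.063, 18), (0.066, 7), (0.069, 9), (0.072, 5), (0.075, 6), (0.114, 5), (0.117, 5), (0.123, 7), (0.126, 14), (0.132, 5), (0.138, 5), (0.141, 5), (0.219, 7), (0.222, 8), (0.225, 7), (0.228, 5), (0.231, 13), (0.234, 7), (0.237, 8), (0.24, 7), (0.243, 7), (0.246, 9), (0.249, 10)]
```

```bash
python3 - <<'E'
from h import *
for n,x0,y0 in(('w1',.4645,.3095),('w2',.5853,.0222),('w3',.579,.0855)):
    c=dict(np.load(f'pics/{n}.npz'));w=world(c);z=w[...,2]
    P=lambda p:(lambda q:(c['mtx'][0,2]+c['mtx'][0,0]*q[0]/-q[2],c['mtx'][1,2]-c['mtx'][1,1]*q[1]/-q[2]))(c['pose'][:3,:3].T@(np.array(p)-c['pose'][:3,3]))
    zt={'w1':.127,'w2':.256,'w3':.125}[n]
    u=int(round(P([x0,y0,zt])[0]));v0=int(P([x0,y0,zt])[1]);print(n,u,v0)
    print([tuple((w[v,u]*1000).round(1)) for v in range(max(0,v0-70),v0+25,3)])
E
```

```text
w1 327 204
[(np.float64(411.4), np.float64(320.5), np.float64(-0.8)), (np.float64(415.0), np.float64(319.9), np.float64(-1.7)), (np.float64(418.5), np.float64(319.3), np.float64(-1.1)), (np.float64(422.0), np.float64(318.6), np.float64(0.4)), (np.float64(425.6), np.float64(318.0), np.float64(0.7)), (np.float64(429.2), np.float64(317.4), np.float64(0.5)), (np.float64(432.8), np.float64(316.7), np.float64(0.7)), (np.float64(436.4), np.float64(316.1), np.float64(0.9)), (np.float64(440.3), np.float64(315.4), np.float64(-1.1)), (np.float64(441.3), np.float64(314.9), np.float64(19.6)), (np.float64(441.2), np.float64(314.6), np.float64(44.5)), (np.float64(442.2), np.float64(314.2), np.float64(59.6)), (np.float64(445.2), np.float64(313.6), np.float64(60.5)), (np.float64(448.7), np.float64(313.0), np.float64(58.6)), (np.float64(451.8), np.float64(312.5), np.float64(59.2)), (np.float64(454.7), np.float64(311.9), np.float64(61.0)), (np.float64(456.5), np.float64(311.5), np.float64(68.1)), (np.float64(456.3), np.float64(311.3), np.float64(83.6)), (np.float64(456.4), np.float64(311.1), np.float64
[... 3792 characters left out ...]
24.6)), (np.float64(579.3), np.float64(91.3), np.float64(125.4)), (np.float64(579.2), np.float64(89.6), np.float64(125.0)), (np.float64(579.2), np.float64(87.9), np.float64(124.8)), (np.float64(579.1), np.float64(86.2), np.float64(124.6)), (np.float64(579.1), np.float64(85.5), np.float64(126.2)), (np.float64(579.1), np.float64(83.3), np.float64(125.3)), (np.float64(579.0), np.float64(81.4), np.float64(124.8)), (np.float64(579.0), np.float64(80.2), np.float64(125.4)), (np.float64(578.9), np.float64(78.0), np.float64(124.6)), (np.float64(577.9), np.float64(47.3), np.float64(79.3)), (np.float64(577.9), np.float64(47.2), np.float64(82.6)), (np.float64(577.9), np.float64(46.8), np.float64(85.3))]
```

servo_tool(plan=[[0,0,0,0.0005,0,0,0],[0,0,0,0.0005,0,0,0],[0,0,0,0.0005,0,0,0],[0,0,0,0.0005,0,0,0],[0,0,0,0,0,0,0],[0,0,0,0,0,0,0],[0,0,0,0,0,0,0],[0,0,0,0,0,0,0]])

```text
time_s: 12.3
ee_pos: [0.5791, 0.0871, 0.0762]
eef_rot: [3.14, -0.001, 1.543]
force: [-3.7, 3.4, 21.6]
grip_width: 0.0186
grip_force: 40.0
```

```bash
python3 - <<'E'
from h import *
o=ctrl.get_obs();print(o['ee_pos'],o['force'])
c=shot('wrist','w4');w=world(c)
print([(w[v,320:323]*1000).mean(0).round(1).tolist() for v in range(205,305,4)])
o=ctrl.get_obs();print(o['ee_pos'],o['force'])
E
```

```text
[0.57912954 0.08711037 0.07618952] [-3.67595719  3.44883664 21.60793569]
[[579.7, 107.3, 63.3], [579.6, 104.5, 63.3], [579.5, 101.7, 62.9], [579.5, 98.9, 62.7], [579.4, 96.1, 62.9], [579.3, 94.1, 65.1], [579.3, 94.0, 72.2], [579.3, 93.7, 78.6], [579.4, 94.1, 86.1], [579.4, 93.8, 91.6], [579.4, 93.8, 97.3], [579.4, 93.5, 102.1], [579.4, 93.8, 107.8], [579.4, 93.6, 112.3], [579.4, 93.7, 116.9], [579.4, 93.0, 119.9], [579.4, 92.3, 122.6], [579.3, 90.5, 123.1], [579.3, 88.8, 124.0], [579.2, 86.6, 123.8], [579.2, 84.7, 124.1], [579.1, 82.9, 124.7], [579.0, 80.1, 123.7], [579.0, 77.4, 122.8], [578.0, 47.1, 79.7]]
[0.57911045 0.08708972 0.07619908] [-4.13271423  3.90965786 19.71484518]
```

servo_tool(plan=[[45,0,0,0,0,0,0],[45,0,0,0,0,0,0],[45,0,0,0,0,0,0],[45,0,0,-0.03,0,0,0],[45,0,0,-0.04,0,0,0],[45,0,0,-0.03,0,0,0],[45,0,0,0,0,0,0],[45,0,0,0,0,0,0]])

```text
time_s: 13.35
ee_pos: [0.5783, 0.0866, 0.1732]
eef_rot: [-3.14, 0.0, 1.543]
force: [-0.4, -0.6, -0.2]
grip_width: 0.0425
grip_force: 0.0
```

```bash
python3 - <<'E'
from h import *
o=ctrl.get_obs();print(o['ee_pos'],o['force'],o['time_s'])
c=shot('wrist','w5');w=world(c);z=w[...,2]
m=(np.hypot(w[...,0]-.58,w[...,1]-.086)<.015)&(c['z_map']>0)&(z>.115)&(z<.14)
q=w[m];print(m.sum(),np.percentile(q[:,2],[10,50,80,95]),cv2.minEnclosingCircle(q[:,:2].astype(np.float32)))
vs,us=np.nonzero(m);u=int(np.median(us));v0=int(np.median(vs))
print([(w[v,u]*1000).round(1).tolist() for v in range(v0-50,v0+20,3)])
s=shot('scene','s3');W=world(s)
m=(np.hypot(W[...,0]-.58,W[...,1]-.086)<.015)&(s['z_map']>0)&(W[...,2]>.066);print(m.sum(),np.percentile(W[m][:,2],[50,80,95,100]))
A=cv2.resize(s['pixels'][150:240,310:400],None,fx=5,fy=5,interpolation=2)
B=cv2.resize(c['pixels'][v0-60:v0+30,u-45:u+45],None,fx=5,fy=5,interpolation=2)
A,B=A[:B.shape[0],:390],B[:A.shape[0],:390]
cv2.imwrite('pics/m1.png',cv2.cvtColor(np.hstack([A,B]),cv2.COLOR_RGB2BGR))
E
```

```text
[0.57827946 0.08657721 0.17322446] [-0.41710427 -0.59075896 -0.19455218] 13.35
501 [0.12154052 0.12849192 0.12935522 0.13006878] ((0.5801682472229004, 0.08471418172121048), 0.009565488435328007)
[[581.4, 114.3, 54.7], [581.3, 111.2, 53.6], [581.3, 109.2, 59.4], [581.2, 106.9, 62.9], [581.1, 103.9, 62.3], [581.0, 101.1, 63.3], [581.0, 98.6, 65.0], [580.9, 95.0, 62.4], [580.8, 94.0, 70.5], [580.8, 93.8, 81.6], [580.7, 94.3, 94.3], [580.7, 93.8, 102.7], [580.6, 93.8, 111.8], [580.6, 94.0, 121.3], [580.5, 92.9, 125.9], [580.5, 91.2, 128.1], [580.4, 89.2, 129.3], [580.4, 86.7, 129.2], [580.3, 84.4, 129.4], [580.2, 81.5, 128.1], [580.2, 79.3, 128.8], [580.1, 77.0, 129.3], [579.6, 50.7, 67.9], [579.6, 48.5, 70.3]]
477 [0.31578987 0.34566654 0.4805504  0.48158145]
```

View pics/m1.png

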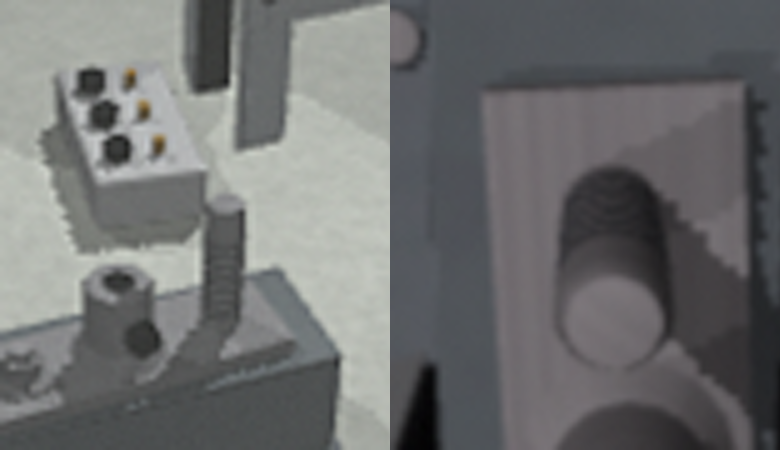

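The left crop shows the drift standing seated in the foot, and the right one shows its round top at (610,320). Its top reads about 130 mm and its body runs right down to the plate, so it is seated. Next I regrasp it and return it.

servo_tool(plan=[[45,-0.0016,0.0012,0.03,0,0,0],[45,0,0,0.04,0,0,0],[45,0,0,0.023,0,0,0],[45,0,0,0,0,0,0],[0,0,0,0,0,0,0],[0,0,0,0,0,0,0],[0,0,0,0,0,0,0],[0,0,0,0,0,0,0]], force=50)

```text
time_s: 14.45
ee_pos: [0.5794, 0.0852, 0.082]
eef_rot: [-3.14, -0.0, 1.543]
force: [-5.7, 1.0, 5.2]
grip_width: 0.0178
grip_force: 49.9
```

```bash
python3 - <<'E'
from h import *
o=ctrl.get_obs();print(o['ee_pos'],o['force'],o['time_s'])
plan(.4642,.3089,.18,2.967,8,p=[.5795,.085,.18],ya=1.543)
E
```

```text
[0.57936446 0.08515343 0.08201234] [-5.74034645  1.01936752  5.19050409] 14.45
[0.0276, -0.0152, -0.0, 0.0, 0.0, -0.178]
[0.0298, -0.0101, -0.0, 0.0, 0.0, -0.178]
[0.0311, -0.0046, -0.0, 0.0, 0.0, -0.178]
[0.0315, 0.001, -0.0, 0.0, 0.0, -0.178]
[0.0308, 0.0065, -0.0, 0.0, 0.0, -0.178]
[0.0292, 0.0119, -0.0, 0.0, 0.0, -0.178]
[0.0266, 0.0168, -0.0, 0.0, 0.0, -0.178]
[0.0232, 0.0213, -0.0, 0.0, 0.0, -0.178]
```

servo_tool(plan=[[0,0,0,-0.015,0,0,0],[0,0,0,-0.04,0,0,0],[0,0,0,-0.045,0,0,0],[0,0,0,0,0,0,0],[0,0.0276,-0.0152,0,0,0,-0.178],[0,0.0298,-0.0101,0,0,0,-0.178],[0,0.0311,-0.0046,0,0,0,-0.178],[0,0.0315,0.001,0,0,0,-0.178]])

```text
time_s: 15.45
ee_pos: [0.5215, 0.1977, 0.181]
eef_rot: [-3.141, -0.0, 2.261]
force: [0.4, -0.1, -2.1]
grip_width: 0.0179
grip_force: 49.9
```

servo_tool(plan=[[0,0.0308,0.0065,0,0,0,-0.178],[0,0.0292,0.0119,0,0,0,-0.178],[0,0.0266,0.0168,0,0,0,-0.178],[0,0.0232,0.0213,0,0,0,-0.178],[0,0,0,0,0,0,0],[0,0,0,0,0,0,0],[0,0,0,0,0,0,0],[0,0,0,0,0,0,0]])

```text
time_s: 16.45
ee_pos: [0.4649, 0.3084, 0.1814]
eef_rot: [-3.141, 0.0, 2.965]
force: [0.6, 0.8, -2.1]
grip_width: 0.0186
grip_force: 49.9
```

```bash
python3 - <<'E'
from h import *
o=ctrl.get_obs();print(o['ee_pos'],o['eef_rot'],o['force'],o['time_s'],o['grip_width'])
c=shot('wrist','w6');w=world(c);z=w[...,2];p=o['ee_pos']
P=lambda p:(lambda q:(c['mtx'][0,2]+c['mtx'][0,0]*q[0]/-q[2],c['mtx'][1,2]-c['mtx'][1,1]*q[1]/-q[2]))(c['pose'][:3,:3].T@(np.array(p)-c['pose'][:3,3]))
R=c['pose'][:3,:3];ya=o['eef_rot'][2];tx=np.array([np.cos(ya),np.sin(ya)]);ty=np.array([np.sin(ya),-np.cos(ya)])
d=(w[...,:2]-p[:2]);a=d@tx;b=d@ty
for lo in np.arange(.115,.17,.008):
    m=(c['z_map']>0)&(abs(a)<.02)&(abs(b)<.013)&(z>lo)&(z<lo+.008)
    if m.sum()>3: print(lo.round(3),m.sum(),'a',a[m].max().round(4),'b',b[m].min().round(4),b[m].max().round(4))
# block top region
m=(c['z_map']>0)&(abs(z-.060)<.003)&(np.hypot(*(w[...,:2]-[.505,.302]).transpose(2,0,1))<.09)
q=w[m][:,:2]; d=q-p[:2]; print('block edges along ty',np.percentile((d@ty),[.5,99.5]),'tx',np.percentile(d@tx,[.5,99.5]))
m=(c['z_map']>0)&(abs(a)<.012)&(abs(b)<.012)&(z<.05)&(z>-.01);print('hole px',m.sum(),a[m].mean() if m.any() else 0,b[m].mean() if m.any() else 0)
E
```

```text
[0.46488084 0.30841703 0.18141599] [-3.14149295e+00  2.93482062e-06  2.96527657e+00] [ 0.59945947  0.78222536 -2.10960379] 16.45 0.01858858399791207
0.115 9 a 0.003 b -0.0039 0.001
0.123 16 a 0.0039 b -0.0046 0.0033
0.131 20 a 0.0053 b -0.0053 0.0039
0.139 32 a 0.006 b -0.0058 0.0053
0.147 28 a 0.006 b -0.0065 0.0037
0.155 28 a 0.0089 b -0.0095 0.0075
0.163 99 a 0.0091 b -0.0099 0.0086
block edges along ty [-0.02372251  0.0259009 ] tx [-0.11409698  0.02428311]
hole px 131 -0.0068002319281052544 0.0010750384348736533
```

servo_tool(plan=[[0,0,0.0018,0,0,0,0],[0,0,0,0.03,0,0,0],[0,0,0,0.03,0,0,0],[0,0,0,0.02,0,0,0],[0,0,0,0.01,0,0,0],[0,0,0,0.008,0,0,0],[0,0,0,0,0,0,0],[0,0,0,0,0,0,0]])

```text
time_s: 17.5
ee_pos: [0.4652, 0.3109, 0.0841]
eef_rot: [3.141, 0.001, 2.967]
force: [-0.7, -0.7, -1.6]
grip_width: 0.0181
grip_force: 49.9
```

servo_tool(plan=[[0,0,0,0.0025,0,0,0],[0,0,0,0,0,0,0],[50,0,0,0,0,0,0],[50,0,0,0,0,0,0],[50,0,0,0,0,0,0],[50,0,0,-0.03,0,0,0],[50,0,0,-0.05,0,0,0],[50,0,0,-0.05,0,0,0]])

```text
time_s: 18.5
ee_pos: [0.4647, 0.3106, 0.2124]
eef_rot: [-3.141, -0.0, 2.967]
force: [0.3, -0.0, 0.2]
grip_width: 0.0465
grip_force: 0.0
```

```bash
python3 - <<'E'
from h import *
c=shot('wrist','w7');w=world(c);z=w[...,2]
m=(np.hypot(w[...,0]-.4645,w[...,1]-.3095)<.018)&(c['z_map']>0)&(z>.12)&(z<.14)
q=w[m];print(m.sum(),np.percentile(q[:,2],[50,95]),cv2.minEnclosingCircle(q[:,:2].astype(np.float32)))
a=dict(np.load('pics/s1.npz'));b=dict(np.load('pics/d1.npz'))
p=onplane(a,171.2,265.8,.054),onplane(b,416.7,308.3,.054);print(p)
q=onplane(a,176.7,274.2,.062),onplane(b,431.3,292.8,.062)
for i in(0,1): d=q[i]-p[i];print(np.hypot(*d[:2]),np.degrees(np.arctan2(d[1],d[0])))
o=ctrl.get_obs();print(o['ee_pos'],o['eef_rot'],o['qpos'].round(3),o['time_s'])
m=(w[...,2]>.12)
E
```

```text
329 [0.12678224 0.12830712] ((0.4651702046394348, 0.31029802560806274), 0.009368540719151497)
(array([ 0.57945109, -0.32877881,  0.054     ]), array([ 0.57235729, -0.32822132,  0.054     ]))
0.03749668215528098 11.367536613739592
0.04246200926172046 10.384840492813236
[0.46640976 0.31167569 0.21963598] [3.13570901 0.0069314  2.96679633] [ 0.524  0.308  1.477  0.     1.347 -0.872] 18.55
```

The drift is back in its block: the top reads 128 mm, as it did at the start. Next is the screw.

```bash
python3 - <<'E'
from h import *
plan(.615,-.321,.21,2.967+.363,12,p=[.4648,.3108,.21],ya=2.967)
E
```

```text
[-0.0215, -0.0497, -0.0, 0.0, 0.0, -0.0302]
[-0.02, -0.0503, -0.0, 0.0, 0.0, -0.0302]
[-0.0184, -0.0509, -0.0, 0.0, 0.0, -0.0302]
[-0.0169, -0.0514, -0.0, 0.0, 0.0, -0.0302]
[-0.0153, -0.0519, -0.0, 0.0, 0.0, -0.0302]
[-0.0137, -0.0523, -0.0, 0.0, 0.0, -0.0302]
[-0.0122, -0.0527, -0.0, 0.0, 0.0, -0.0302]
[-0.0106, -0.0531, -0.0, 0.0, 0.0, -0.0302]
[-0.0089, -0.0534, -0.0, 0.0, 0.0, -0.0302]
[-0.0073, -0.0536, -0.0, 0.0, 0.0, -0.0302]
[-0.0057, -0.0538, -0.0, 0.0, 0.0, -0.0302]
[-0.0041, -0.054, -0.0, 0.0, 0.0, -0.0302]
```

servo_tool(plan=[[50,-0.0215,-0.0497,0,0,0,-0.0302],[50,-0.02,-0.0503,0,0,0,-0.0302],[50,-0.0184,-0.0509,0,0,0,-0.0302],[50,-0.0169,-0.0514,0,0,0,-0.0302],[50,-0.0153,-0.0519,0,0,0,-0.0302],[50,-0.0137,-0.0523,0,0,0,-0.0302],[50,-0.0122,-0.0527,0,0,0,-0.0302],[50,-0.0106,-0.0531,0,0,0,-0.0302]])

```text
time_s: 19.55
ee_pos: [0.5652, -0.1123, 0.211]
eef_rot: [-3.141, 0.0, -3.074]
force: [-0.4, 0.0, 0.8]
grip_width: 0.0467
grip_force: 0.0
```

servo_tool(plan=[[50,-0.0089,-0.0534,0,0,0,-0.0302],[50,-0.0073,-0.0536,0,0,0,-0.0302],[50,-0.0057,-0.0538,0,0,0,-0.0302],[50,-0.0041,-0.054,0,0,0,-0.0302],[50,0,0,0,0,0,0],[50,0,0,0,0,0,0],[50,0,0,0,0,0,0],[50,0,0,0,0,0,0]])

```text
time_s: 20.55
ee_pos: [0.615, -0.3202, 0.2115]
eef_rot: [-3.141, 0.0, -2.953]
force: [0.2, -0.5, -0.5]
grip_width: 0.047
grip_force: 0.0
```

```bash
python3 - <<'E'
from h import *
c=shot('wrist','w8');w=world(c);z=w[...,2]
o=ctrl.get_obs();p=o['ee_pos'];ya=o['eef_rot'][2];print(p,o['eef_rot'],o['time_s'])
tx=np.array([np.cos(ya),np.sin(ya)]);ty=np.array([np.sin(ya),-np.cos(ya)])
near=np.hypot(w[...,0]-.58,w[...,1]+.325)<.11
for lo,hi in((.058,.066),(.053,.0575),(.047,.0525),(.066,.09)):
    m=((c['z_map']>0)&near&(z>lo)&(z<hi)).astype(np.uint8);n,l,s,ce=cv2.connectedComponentsWithStats(m)
    for i in range(1,n):
        if s[i,4]>20:
            q=w[l==i];d=q[:,:2]-p[:2];print(lo,s[i].tolist(),cv2.minEnclosingCircle(q[:,:2].astype(np.float32)),'tx',np.percentile(d@tx,[1,50,99]).round(4),'ty',np.percentile(d@ty,[1,50,99]).round(4),np.median(q[:,2]).round(4), cv2.minAreaRect(q[:,:2].astype(np.float32))[1:] if s[i,4]>500 else '')
E
```

```text
[ 0.61500532 -0.32036012  0.21141674] [-3.14125218e+00  4.08959129e-04 -2.95310937e+00] 20.6
0.058 [314, 181, 17, 16, 214] ((0.6155654191970825, -0.3210875391960144), 0.009065788239240646) tx [-0.0083 -0.0001  0.0084] ty [-0.0095 -0.0009  0.0078] 0.062 
0.053 [312, 104, 8, 11, 26] ((0.5339697599411011, -0.3441377580165863), 0.0060601308941841125) tx [0.079  0.0846 0.0891] ty [-0.0111 -0.0066 -0.0039] 0.0537 
0.053 [325, 105, 8, 19, 48] ((0.5366237163543701, -0.33075016736984253), 0.009307414293289185) tx [0.0703 0.078  0.0876] ty [0.0024 0.0055 0.0093] 0.0535 
0.053 [313, 114, 6, 10, 22] ((0.5443483591079712, -0.3416696786880493), 0.0045575108379125595) tx [0.07   0.0744 0.0788] ty [-0.0103 -0.0072 -0.005 ] 0.0535 
0.053 [311, 141, 22, 22, 335] ((0.5763348340988159, -0.32860586047172546), 0.01228112168610096) tx [0.0293 0.0394 0.0509] ty [-0.0118 -0.0008  0.009 ] 0.0547 
0.047 [301, 94, 43, 110, 3535] ((0.5760299563407898, -0.3287765383720398), 0.06359421461820602) tx [-0.0192  0.0454  0.0992] ty [-0.0231 -0.0009  0.0213] 0.05 ((0.11959989368915558, 0.04506390914320946), 10.871655464172363)
0.066 [319, 100, 7, 27, 160] ((0.5370063185691833, -0.3365858793258667), 0.0130090843886137) tx [0.067  0.0796 0.0923] ty [-0.0038 -0.0008  0.0022] 0.0758
```

servo_tool(plan=[[50,0,-0.0009,0.05,0,0,0],[50,0,0,0.05,0,0,0],[50,0,0,0.04,0,0,0],[50,0,0,0.0185,0,0,0],[50,0,0,0,0,0,0],[0,0,0,0,0,0,0],[0,0,0,0,0,0,0],[0,0,0,0,0,0,0]], force=40)

```text
time_s: 21.6
ee_pos: [0.6153, -0.3222, 0.0534]
eef_rot: [-3.141, 0.001, -2.954]
force: [0.6, -0.8, 0.2]
grip_width: 0.0203
grip_force: 0.0
```

servo_tool(plan=[[0,0,0,0,0,0,0],[0,0,0,-0.015,0,0,0],[0,0,0,-0.04,0,0,0],[0,0,0,-0.05,0,0,0],[0,0,0,-0.05,0,0,0],[0,0,0,-0.005,0,0,0],[0,0,0,0,0,0,0],[0,0,0,0,0,0,0]])

```text
time_s: 22.6
ee_pos: [0.6146, -0.3217, 0.2107]
eef_rot: [3.14, -0.002, -2.954]
force: [0.0, -0.3, -1.2]
grip_width: 0.0156
grip_force: 40.0
```

```bash
python3 - <<'E'
from h import *
o=ctrl.get_obs();p=o['ee_pos'];ya=o['eef_rot'][2];print(p,o['eef_rot'],o['time_s'],o['grip_width'],o['grip_force'])
plan(.580,.026,.21,1.544,12,p=[*p[:2],.21],ya=ya)
E
```

```text
[ 0.61457147 -0.32173226  0.21073601] [ 3.13977335e+00 -2.02206947e-03 -2.95396582e+00] 22.6 0.015609508127058908 39.999698996543884
[-0.0026, 0.029, -0.0, 0.0, 0.0, 0.1488]
[0.0018, 0.0291, -0.0, 0.0, 0.0, 0.1488]
[0.006, 0.0285, -0.0, 0.0, 0.0, 0.1488]
[0.0102, 0.0273, -0.0, 0.0, 0.0, 0.1488]
[0.0141, 0.0255, -0.0, 0.0, 0.0, 0.1488]
[0.0177, 0.0231, -0.0, 0.0, 0.0, 0.1488]
[0.021, 0.0202, -0.0, 0.0, 0.0, 0.1488]
[0.0237, 0.0169, -0.0, 0.0, 0.0, 0.1488]
[0.026, 0.0132, -0.0, 0.0, 0.0, 0.1488]
[0.0276, 0.0092, -0.0, 0.0, 0.0, 0.1488]
[0.0287, 0.005, -0.0, 0.0, 0.0, 0.1488]
[0.0291, 0.0007, -0.0, 0.0, 0.0, 0.1488]
```

servo_tool(plan=[[0,-0.0026,0.029,0,0,0,0.1488],[0,0.0018,0.0291,0,0,0,0.1488],[0,0.006,0.0285,0,0,0,0.1488],[0,0.0102,0.0273,0,0,0,0.1488],[0,0.0141,0.0255,0,0,0,0.1488],[0,0.0177,0.0231,0,0,0,0.1488],[0,0.021,0.0202,0,0,0,0.1488],[0,0.0237,0.0169,0,0,0,0.1488]])

```text
time_s: 23.6
ee_pos: [0.5916, -0.0891, 0.2112]
eef_rot: [-3.14, -0.001, 2.134]
force: [-0.6, 0.5, -0.2]
grip_width: 0.0164
grip_force: 40.0
```

servo_tool(plan=[[0,0.026,0.0132,0,0,0,0.1488],[0,0.0276,0.0092,0,0,0,0.1488],[0,0.0287,0.005,0,0,0,0.1488],[0,0.0291,0.0007,0,0,0,0.1488],[0,0,0,0,0,0,0],[0,0,0,0,0,0,0],[0,0,0,0,0,0,0],[0,0,0,0,0,0,0]])

```text
time_s: 24.6
ee_pos: [0.5808, 0.0252, 0.2123]
eef_rot: [-3.141, 0.0, 1.543]
force: [1.4, 0.5, -1.1]
grip_width: 0.0163
grip_force: 40.0
```

```bash
python3 - <<'E'
from h import *
c=shot('wrist','w9');w=world(c);z=w[...,2]
o=ctrl.get_obs();p=o['ee_pos'];ya=o['eef_rot'][2];print(p,o['eef_rot'],o['time_s'],o['grip_width'])
m=(c['z_map']>0)&(np.hypot(w[...,0]-.58,w[...,1]-.085)<.02)&(z<.059)
n,l,s,ce=cv2.connectedComponentsWithStats(m.astype(np.uint8));i=1+s[1:,4].argmax()
k=max(cv2.findContours((l==i).astype(np.uint8),0,1)[0],key=len)[:,0]
print(s[i],onplane(c,*ce[i],.063),cv2.minEnclosingCircle(np.array([onplane(c,u,v,.063)[:2] for u,v in k],np.float32)),'deep frac',(z[l==i]<.03).mean(), 'level55', ((z[l==i]>.05)).mean())
for lo in np.arange(.16,.225,.006):
    q=w[(c['z_map']>0)&(z>lo)&(z<lo+.006)&(abs(w[...,0]-p[0])<.0115)&(abs(w[...,1]-p[1])<.02)]
    if len(q)>3: print(lo.round(3),len(q),'x',q[:,0].min().round(4),q[:,0].max().round(4),'ymax',np.percentile(q[:,1],95).round(4))
cv2.imwrite('pics/w9c.png',cv2.cvtColor(cv2.resize(c['pixels'][100:320,210:430],(660,590)),cv2.COLOR_RGB2BGR)[:598])
E
```

```text
[0.58078199 0.02531524 0.21236082] [-3.14146416e+00  2.23174068e-05  1.54341281e+00] 24.65 0.01580179522634831
[314 127  13  14 138] [0.58110068 0.08435709 0.063     ] ((0.5812206864356995, 0.08441033959388733), 0.0068709347397089005) deep frac 0.7608695652173914 level55 0.2246376811594203
0.172 32 x 0.5763 0.5874 ymax 0.0305
0.178 47 x 0.5764 0.5873 ymax 0.0306
0.184 45 x 0.5757 0.5878 ymax 0.0304
0.19 52 x 0.5759 0.5877 ymax 0.0305
0.196 27 x 0.5768 0.5869 ymax 0.0305
0.208 79 x 0.5711 0.5922 ymax 0.034
0.214 159 x 0.5694 0.5921 ymax 0.0346
0.22 690 x 0.5693 0.5922 ymax 0.0332
```

View pics/w9c.png

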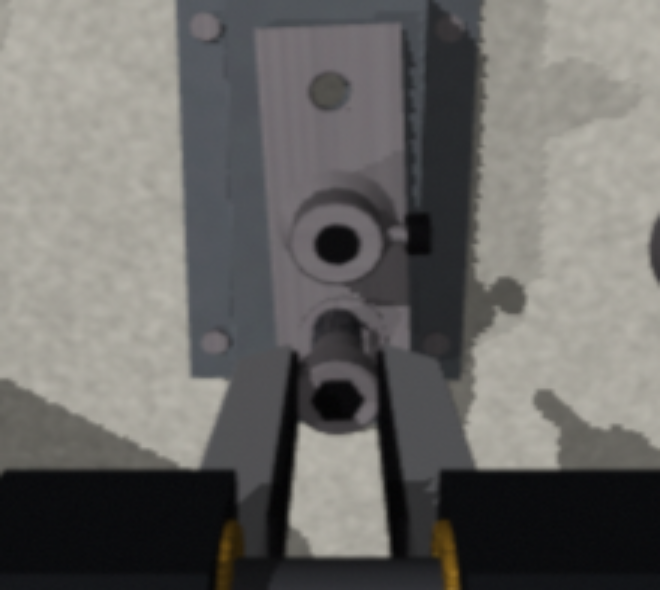

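The screw is held upright between the fingers, and the foot's hole at (328,90) now shows open bench with the riser in line.

servo_tool(plan=[[0,0.03,-0.0012,0,0,0,0],[0,0.0296,-0.0011,0,0,0,0],[0,0,0,0.02,0,0,0],[0,0,0,0.04,0,0,0],[0,0,0,0.03,0,0,0],[0,0,0,0.012,0,0,0],[0,0,0,0.004,0,0,0],[0,0,0,0.004,0,0,0]])

```text
time_s: 25.65
ee_pos: [0.5807, 0.0855, 0.1034]
eef_rot: [3.14, -0.0, 1.544]
force: [-0.5, -0.5, -1.0]
grip_width: 0.016
grip_force: 40.0
```

servo_tool(plan=[[0,0,0,0.002,0,0,0],[0,0,0,0.002,0,0,0],[0,0,0,0.002,0,0,0],[0,0,0,0.002,0,0,0],[0,0,0,0.001,0,0,0],[0,0,0,0,0,0,0],[0,0,0,0,0,0,0],[0,0,0,0,0,0,0]])

```text
time_s: 26.65
ee_pos: [0.5799, 0.0855, 0.0932]
eef_rot: [-3.141, 0.0, 1.544]
force: [-2.7, -0.7, -2.2]
grip_width: 0.0158
grip_force: 40.0
```

servo_tool(plan=[[0,0,-0.0002,0.004,0,0,0],[0,0,0,0.004,0,0,0],[0,0,0,0.004,0,0,0],[0,0,0,0.004,0,0,0],[0,0,0,0.004,0,0,0],[0,0,0,0.003,0,0,0],[0,0,0,0.001,0,0,0],[0,0,0,0,0,0,0]])

```text
time_s: 27.65
ee_pos: [0.5797, 0.0855, 0.0692]
eef_rot: [-3.141, 0.0, 1.544]
force: [-5.6, 1.1, 0.4]
grip_width: 0.0159
grip_force: 40.0
```

servo_tool(plan=[[0,0,-0.0003,0.001,0,0,0],[0,0,0,0.001,0,0,0],[0,0,0,0.001,0,0,0],[0,0,0,0,0,0,0],[45,0,0,0,0,0,0],[45,0,0,0,0,0,0],[45,0,0,0,0,0,0],[45,0,0,0,0,0,0]])

```text
time_s: 28.65
ee_pos: [0.5797, 0.0855, 0.0665]
eef_rot: [3.141, -0.0, 1.544]
force: [-0.6, -0.2, -0.0]
grip_width: 0.0422
grip_force: 0.0
```

servo_tool(plan=[[45,0,0,-0.02,0,0,0],[45,0,0,-0.05,0,0,0],[45,0,0,-0.05,0,0,0],[45,0,0,-0.02,0,0,0],[45,0,0,0,0,0,0],[45,0,0,0,0,0,0],[45,0,0,0,0,0,0],[45,0,0,0,0,0,0]])

```text
time_s: 29.65
ee_pos: [0.5794, 0.0855, 0.2056]
eef_rot: [-3.14, 0.0, 1.544]
force: [-0.1, 0.1, 0.3]
grip_width: 0.0425
grip_force: 0.0
```

```bash
python3 - <<'E'
from h import *
c=shot('wrist','w10');w=world(c);z=w[...,2]
o=ctrl.get_obs();print(o['ee_pos'],o['time_s'],o['force'])
m=(c['z_map']>0)&(np.hypot(w[...,0]-.58,w[...,1]-.085)<.016)&(z>.069)&(z<.1)
q=w[m];print(m.sum(),np.percentile(q[:,2],[20,50,80,97]),cv2.minEnclosingCircle(q[:,:2].astype(np.float32)))
u=int(np.median(np.nonzero(m)[1]));v0=int(np.median(np.nonzero(m)[0]))
print([(w[v,u]*1000).round().astype(int).tolist() for v in range(v0-18,v0+18,2)])
for n in('scene','side'):
    s=shot(n,'f_'+n);W=world(s)
    for nm,x,y in(('bolt',.58,.085),('drift',.465,.310)):
        m=(s['z_map']>0)&(np.hypot(W[...,0]-x,W[...,1]-y)<.018)&(W[...,2]>.066)&(W[...,2]<.14)
        print(n,nm,m.sum(),np.percentile(W[m],[2,98],axis=0).round(4).tolist() if m.any() else 0)
E
```

```text
[0.57945076 0.08546961 0.20585404] 29.7 [-0.0908525   0.44150618 -1.60040649]
230 [0.07219691 0.07304176 0.0736772  0.07444192] ((0.5802975296974182, 0.08526698499917984), 0.009041337296366692)
[[580, 103, 63], [580, 101, 63], [580, 99, 63], [580, 97, 63], [580, 94, 62], [580, 94, 72], [580, 92, 72], [580, 90, 73], [580, 88, 73], [580, 86, 73], [580, 84, 73], [580, 82, 74], [582, 160, 385], [580, 77, 73], [579, 72, 62], [579, 70, 62], [579, 68, 63], [579, 66, 63]]
scene bolt 50 [[0.5732, 0.0748, 0.0665], [0.5896, 0.0916, 0.0764]]
scene drift 155 [[0.4601, 0.2976, 0.0688], [0.4767, 0.3135, 0.1293]]
side bolt 39 [[0.5694, 0.0769, 0.0665], [0.5854, 0.0941, 0.0744]]
side drift 153 [[0.4542, 0.3014, 0.0675], [0.4718, 0.3166, 0.1274]]
```

The screw head reads about 10–11 mm above the foot, level, at (0.5803, 0.0853). That means it is seated. The drift's top is at 128 mm in its block, and the arm is clear of everything.

```bash
python3 -c "
from station import ctrl
print(ctrl.hand_in())"
```

```text
the job is handed in; nothing more can be done
None
```

The job is handed in after about 30 s of robot time: the screw measures seated flat in the lined-up holes and the drift is back in its block; no verdict came back, and I took no final check picture of the bystanders.

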